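# Fit the battery and bayonet lock cap of the clipper rack dock

## Robot

A 6-joint arm with a two-finger parallel gripper is mounted at the origin on the work surface. World frame = base frame: x ahead of the robot, y to its left, z up, the work surface at z = 0. Lengths are in m, angles in rad, forces in N, time in s.
With the tool pointing down it reaches from about 0.275 to 0.725 m from the base axis. Payload 15.9 kg.
Tool frame: the origin (TCP) lies at the very end of the fingers, on their centre line; the grasp point (between the pads) lies manip.grip_point_offset behind it (manip.grip_point_offset is the distance from the TCP to the grasp point, in m); z points along the fingers, y is the direction in which the jaws open and shut (so a half turn about z gives the same grasp; the last joint's range is limited). The gripper opens to 85 mm and grips with 20 to 120 N. Pads are 22 mm wide; open, the fingers measure 114 mm over their backs; the gripper's body (76 mm by 85 mm) begins 54 mm behind the grasp point. The pads swing forward as they close: fully open they stand 13 mm farther back than shut.
Start: joints at [-1.126, 0.213, -0.034, 1.323, 0, 1.571], TCP at [0.215, -0.451, 0.231] pointing down, gripper open.
Joint ranges: [-2.98, 2.98], [-0.74, 1.72], [-1.14, 1.35], [-2.1, 2.04], [-1.57, 1.44], [-3.14, 3.14]. Speed limits (rad/s): [1.89, 1.89, 2.39, 2.57, 3.14, 3.14].

## Interface

Orientations are given as a unit quaternion [w, x, y, z].
In Python, from plant import manip gives the robot as it stands.
- The arm moves only by the shell command python3 -m pendant 'ROWS' [FORCE]. ROWS is JSON, a list that holds one entry, the list of rows, each a list of 5 numbers: the finger opening in m, from 0 to 0.0854, then the shift along the tool's x, y, z in m, then the turn about the tool's z in degrees. In form: [[[claw, x, y, z, yaw], ...]]. A call has 1 to 20 rows; each row is the pose to reach, as a shift and turn from the pose commanded when the call began, along the tool's axes at that moment; what a row does not reach only later rows make up. A row lasts 1/8 s, in which the tool goes at most 62.5 mm and 10.7 degrees, less where a joint would pass 70% of its speed; a pose out of reach is approached as far as the arm can. A call with a gripper value outside its range is refused whole. The fingers move at their own pace and stop on an object; FORCE is the grip in N (left out, the last holds). Time passes only in rows, so rows that repeat a pose let the fingers close. It gives the time, the measured TCP pose, the force and the opening at its end, in the units of the state.
- manip.read_state(): the state, without advancing time (a new reading comes with each control period).
- manip.get_image(name): name is "side" or "top"; returns a dict with "pixels" (384x512x3 uint8, blue, green, red), "fx", "fy", "cx", "cy" (pixels), "k1" (the pictures are not rectified: a ray, as slopes to the right and down, at radius r is drawn at 1 + k1 r^2 times it, then the intrinsics apply), "world_from_camera" (4x4, takes a point from camera to world coordinates). Camera axes: x right, y up, looking along -z (the intrinsics and any distortion apply to the point x, -y, -z); pixel columns grow to the right and rows downward; lengths in m; the calibration is good to about 2 mm. A picture is of the moment at which its call begins. There is no depth.
- manip.sign_off(): hands the job in, once; it reports no verdict.
Trained networks look in the newest picture that a camera, given by its name, has taken for a name from the list of things; names that differ only in an ending like _2 or _b are one class to them, and where a whole thing is asked for, a point or a joint stands for the part that bears it (a point fixed in the world has none). Each returns a list of dicts, best first, with "p" (0 to 1); they miss things now and then, are a little off and sometimes report something else, mostly with a low value. They report only what shows in the picture. A call takes as long as a camera call. They do not tell look-alikes from the thing itself.
- manip.cut_out(camera, target): "mask" (384x512 bool, what is visible of it) and "xy" ([column, row] in pixels, amid what is visible of it).
- manip.spot_point(camera, target): "xy" ([column, row] in pixels: a listed point, or the origin of a listed thing).
The state is a dict: "time": time; "qpos": joint angles; "qvel": joint speeds; "joint_torque": joint torques, N m; "position": TCP position; "eef_rot": TCP orientation; "ft_force": force on the tool from outside, world axes, zero at the start; "ft_torque": the same for the moment, N m; "opening": opening from 0.0 (shut) to 1.0 (fully open).
Only numpy, scipy, OpenCV 4.12 (cv2) and the standard library are available. Lean on these libraries where they do the work, as an engineer would, in place of code of your own. Each camera call takes 0.05 s, during which the arm holds its last target. There are 200 camera calls.

## Task

First put the blue battery into the rectangular recess of the white rack dock and press it down until it is flush with the dock's top. Then set the orange-and-black lock cap into the keyhole socket with its orange tab pointing towards the rack, push it fully in against the spring and give it a quarter turn clockwise (seen from above) so that the tab lies over the battery; finish while still gripping the cap and holding it there, because the spring throws it back when let go. Leave the trimmers, the comb and the tumbler where they are.

Things in the scene. Friction and masses are not known exactly. Their poses are not given: they have to be found in the camera images.
- dock: White dock fixed to the counter, 100 (its x) x 170 (its y) x 50 mm high; origin at the centre of its underside, z up. Its +x side carries the low rotating clipper rack. Keyhole socket centred at dock (0, +42) mm, battery recess at dock (0, -16) mm; both open upwards in the flat top, 50 mm above the counter.
- recess (a point): Centre of the mouth of the battery recess, level with the dock's top. The recess is 62 mm along dock x by 42 mm along dock y (3 mm of play on each side of the battery).
- tray (a joint): Copper contact tray in the recess, m. 0 = up (start): its top is 18 mm below the dock's top, so a battery set on it stands 12 mm proud. Pressed with 5 to 6 N it gives way to a hard stop at 0.012, where the battery is flush; friction keeps it there.
- socket (a point): Centre of the mouth of the grey keyhole socket, level with the dock's top; the cap's axis goes here. An eight-sided hole 38 mm across with a slot 54 mm long (along dock x) and 16 mm wide (3 mm of play all round the cap), through a 6 mm roof. Fully in, the cap's flange lies on the dock's top and its origin is 15 mm below it. Only below the roof can the lugs turn.
- plunger (a joint): Sprung brass disc in the socket, m pressed. 0 = up: its top is 7 mm below the dock's top, so the cap first rests on it with 8 mm to go. It resists with about 2.5 N at first, 5 N at 0.008 (cap fully in); the cap can turn once this is about 0.006 or more.
- rotor (a joint): Torsion spring of the socket, rad, 0 at rest, grows as the cap is turned clockwise. The cap turns the first 0.2 to 0.35 rad freely, then carries this along (let go, it is sprung back); it resists with 0.08 N m at first and 0.2 N m at a stop at 1.45, where the cap is about at or slightly past a quarter turn.
- battery: Loose blue block with a yellow stripe on top, 56 (its x) x 36 (its y) x 30 mm high, about 90 g; origin at the centre of its underside, z up. It goes in with its x along dock x (either way round).
- cap: Loose lock cap standing upright, about 60 g; origin at the centre of its underside, on its axis, z up. Heights from there: black stem 32 mm across 0-15 mm; lug bar 48 (cap x) x 10 mm, 0-7 mm; orange flange 56 mm across, 15-20 mm; black grip bar 46 (cap x) x 14 (cap y) mm, 20-53 mm. It enters with cap +x along dock +x (tab towards the rack) and ends with cap +x along dock -y.
- tab_tip (a point): Tip of the cap's one orange tab, on cap +x, 62 mm from the cap's axis and 20.5 mm above its underside. The tab is 20 mm wide and 5 mm thick; with the cap fully in it clears the dock's top by 3 mm.
- rack_top (a point): Centre of the top of the clipper rack, 155 mm along dock +x from the dock's origin, about 87 mm above the counter; the rack is 116 mm across. An obstacle, no part of the job.
- trimmer_silver: Silver trimmer lying on the counter, 155 (its x) x 42 x 31 mm, loose; origin under its centre. Leave alone.
- trimmer_grey: Grey trimmer lying on the counter, 155 (its x) x 42 x 31 mm, loose; origin under its centre. Leave alone.
- comb: Green comb lying flat, 165 (its x) x 32 x 5 mm, loose; origin under its centre. Leave alone.
- tumbler: Glass tumbler, 72 mm across, 90 mm high, loose and upright; origin at the centre of its underside. Leave alone.
There are look-alikes about, which are no part of the job. Several things have the shape of the battery; the one meant has the colours described above.

How it is judged:
On the way, in this order (a step that is already met when the one before it is completed fails the run):
1. the battery is pressed flush in the recess while the cap is still out of the socket (horizontal distance between battery and recess below 0.0055 m and z of battery in the frame of dock below 0.0225 m and angle between battery's own z axis and vertical below 0.08 rad and horizontal distance between cap and socket above 0.06 m), for 0.2 s.
2. the cap is pushed in through the keyhole, tab towards the rack, not yet turned (horizontal distance between cap and socket below 0.0055 m and z of cap in the frame of dock below 0.039 m and angle between the x axis of cap and the x axis of dock, either way round below 0.4 rad and x of tab_tip in the frame of dock above 0.04 m), for 0.04 s.
At the end, for the whole second after the job is handed in: The battery lies in the recess within 2.5 mm of flush; the cap is in the socket (within 5.5 mm of its axis, at most 4 mm short of fully in, upright within 0.12 rad), turned a quarter turn clockwise within 0.3 rad with its tab over the battery, still, and the fingers are still gripping it (horizontal distance between cap and socket below 0.0055 m and z of cap in the frame of dock below 0.039 m and angle between cap's own z axis and vertical below 0.12 rad and angle between the x axis of cap and the y axis of dock, either way round below 0.3 rad and y of tab_tip in the frame of dock below 0 m and contact force between the fingers and cap above 1 N and angular speed of cap below 0.3 rad/s and horizontal distance between battery and recess below 0.0055 m and z of battery in the frame of dock below 0.0225 m and angle between battery's own z axis and vertical below 0.08 rad); the arm keeps its last pose, push and grip.
It fails at once if a trimmer, the comb or the tumbler is moved by more than 3 cm, or the tumbler tipped (distance of any of trimmer_silver, trimmer_grey, comb, tumbler from where it was at the start of the episode above 0.03 m or angle between tumbler's own z axis and vertical above 0.4 rad).
It also fails if it takes over 69 s, if anything falls off the work surface, if the arm or the gripper's body presses on something with over 40 N, if the wrist force passes 120 N, or if a joint passes its speed limit or range.

## Working session

There is one attempt and no reset: what is moved stays moved. The work goes in short steps, Python scripts to look and compute and a shell command to move; the robot and the scene stay as the last step left them, time stands still between calls to the robot, and variables do not carry over. Pictures are saved under pics/ and viewed, about 8 in all and at most 12, crops included, and the job is handed in when it is done.

```bash
mkdir -p pics; ls; cat > h.py <<'E'
import numpy as np, cv2
from plant import manip
def ray(im,xy):
    K=np.array([[im['fx'],0,im['cx']],[0,im['fy'],im['cy']],[0,0,1]],float)
    u=(np.array(xy,float)-[im['cx'],im['cy']])/[im['fx'],im['fy']]
    s=u.copy()
    for _ in range(20): s=u/(1+im['k1']*(s@s))
    M=np.array(im['world_from_camera']); d=M[:3,:3]@np.array([s[0],-s[1],-1.]); return M[:3,3],d
def at_z(im,xy,z):
    o,d=ray(im,xy); return o+d*(z-o[2])/d[2]
def proj(im,p):
    M=np.array(im['world_from_camera']); c=M[:3,:3].T@(np.array(p)-M[:3,3]); s=np.array([c[0],-c[1]])/-c[2]
    s=s*(1+im['k1']*(s@s)); return s*[im['fx'],im['fy']]+[im['cx'],im['cy']]
E
python3 - <<'E'
from h import *
print(manip.grip_point_offset, manip.read_state())
for n in('top','side'):
    im=manip.get_image(n); cv2.imwrite(f'pics/{n}0.png',cv2.resize(im['pixels'],(768,576)))
    print(n,{k:v for k,v in im.items() if k!='pixels'})
    for t,z in [('dock',0),('recess',.05),('socket',.05),('battery',0),('cap',0),('tab_tip',.0205),('rack_top',.087),('trimmer_silver',0),('trimmer_grey',0),('comb',0),('tumbler',0)]:
        for r in manip.spot_point(n,t): 
            if r['p']>.15: print(n,t,round(r['p'],2),np.round(r['xy'],1),at_z(im,r['xy'],z).round(4))
E
```

```text
pics
0.0187 {'time': 0.0, 'qpos': array([-1.12602379e+00,  2.13375532e-01, -3.50521678e-02,  1.32348990e+00,
        1.63884299e-05,  1.57082970e+00]), 'qvel': array([-0.00185169,  0.00128612, -0.00065487,  0.0001548 ,  0.0012675 ,
        0.00053731]), 'joint_torque': array([ 1.87633617e-03, -6.86161280e+01,  4.87117517e+01,  1.75249286e-02,
       -1.36339725e-05, -3.44612509e-06]), 'position': array([ 0.21498733, -0.45105073,  0.23080923]), 'eef_rot': array([-5.48637255e-04,  9.75377445e-01,  2.20541436e-01, -1.15669835e-04]), 'ft_force': array([-0.02401853,  0.09299211,  0.4946775 ]), 'ft_torque': array([-0.01227293, -0.03948263, -0.03854677]), 'opening': 0.9977367955733437}
top {'fx': 364.23229743029435, 'fy': 364.23229743029435, 'cx': 258.47532381740535, 'cy': 192.6964322361654, 'k1': 0.023461337344626774, 'world_from_camera': array([[ 0.02546082,  0.98991907, -0.13932689,  0.37032531],
       [-0.9996402 ,  0.02638792,  0.00481058, -0.03872708],
       [ 0.00843863,  0.13915428,  0.99023476,  1.13776885],
       [ 0.        ,  0.        ,  0.        ,  1.        ]])}
top dock 
[... 1671 characters left out ...]
.    ]
side cap 0.64 [357.4 164.4] [ 0.2727 -0.3062  0.    ]
side tab_tip 0.86 [250.9 277.9] [0.4849 0.1851 0.0205]
side tab_tip 0.39 [312.1 156.8] [ 0.4172 -0.2775  0.0205]
side rack_top 0.73 [212.9 167.8] [ 0.6714 -0.0763  0.087 ]
side rack_top 0.22 [255.9 210.1] [0.5152 0.0372 0.087 ]
side trimmer_silver 0.65 [232.2 141.4] [ 0.6931 -0.3015  0.    ]
side trimmer_silver 0.25 [258.1 211.9] [ 0.526  -0.0278  0.    ]
side trimmer_grey 0.91 [355.6 163.7] [ 0.2786 -0.3079  0.    ]
side comb 0.79 [314.8 218.4] [ 0.3689 -0.0493  0.    ]
side comb 0.3 [137.6 294.8] [0.7265 0.2862 0.    ]
side tumbler 0.85 [137.3 294.1] [0.728  0.2848 0.    ]
side tumbler 0.74 [262.  197.1] [ 0.5299 -0.0847  0.    ]
```

View pics/top0.png

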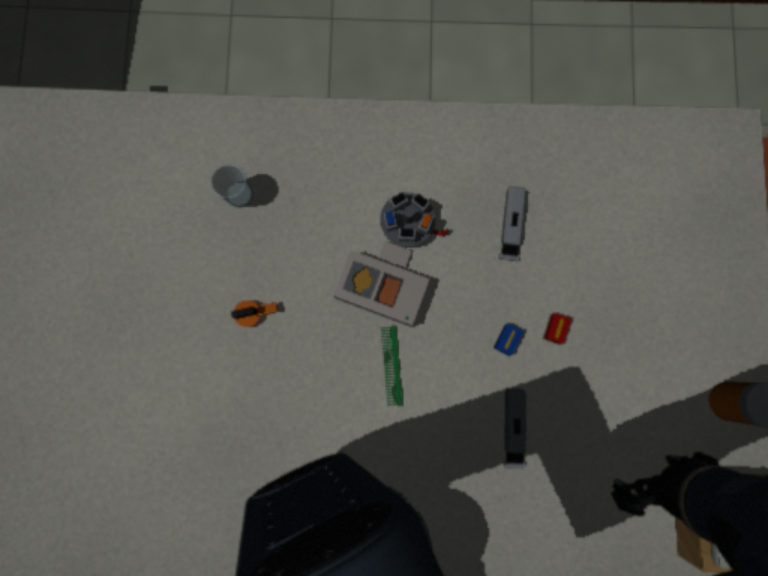

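```bash
python3 - <<'E'
from h import *
ims=[]
for n,b in(('top',[(130,170,80,80),(310,190,90,60)]),('side',[(200,240,100,90),(270,110,80,70)])):
    im=manip.get_image(n)
    for x,y,w,h in b: ims.append(cv2.resize(im['pixels'][y:y+h,x:x+w],(400,300),interpolation=cv2.INTER_CUBIC))
cv2.imwrite('pics/crop0.png',np.vstack([np.hstack(ims[:2]),np.hstack(ims[2:])]))
for n in('top','side'):
    im=manip.get_image(n)
    for t,z in(('battery',.03),('cap',.053),('dock',.05),('recess',0.05)):
        for r in manip.cut_out(n,t):
            if r['p']>.3:
                ys,xs=np.nonzero(r['mask']);P=np.array([at_z(im,(x,y),z)[:2] for x,y in zip(xs,ys)]).astype(np.float32)
                print(n,t,round(r['p'],2),r['xy'],len(xs),cv2.minAreaRect(P), im['pixels'][r['mask']].mean(0).round())
E
```

```text
top battery 0.82 [372.8, 217.4] 271 ((0.4571373462677002, -0.38819071650505066), (0.042532529681921005, 0.0607839897274971), 69.44551086425781) [14. 25. 84.]
top battery 0.55 [337.3, 228.0] 230 ((0.43058115243911743, -0.2900667190551758), (0.038710374385118484, 0.05625702440738678), 63.538360595703125) [76. 43. 24.]
top cap 0.83 [165.3, 205.8] 325 ((0.47658270597457886, 0.22325697541236877), (0.05292094126343727, 0.07932236790657043), 36.9530143737793) [17. 45. 83.]
top dock 0.96 [263.2, 181.1] 3345 ((0.6007821559906006, -0.051990970969200134), (0.17725935578346252, 0.26328667998313904), 71.9651107788086) [67. 71. 75.]
top recess 0.64 [261.3, 179.6] 3233 ((0.6000204682350159, -0.05483561009168625), (0.1699725091457367, 0.2629012167453766), 70.0798110961914) [66. 71. 75.]
side battery 0.79 [311.1, 154.5] 239 ((0.4297501742839813, -0.2716136574745178), (0.060080260038375854, 0.06839965283870697), 66.45278930664062) [89. 53. 36.]
side battery 0.62 [307.6, 133.7] 230 ((0.45410385727882385, -0.3753793239593506), (0.06794776022434235, 0.06768468022346497), 71.42633056640625) [ 22.  35. 104.]
side cap 0.87 [248.5, 301.3] 622 ((0.4727822542190552, 0.246317520737648), (0.05246666073799133, 0.08832069486379623), 33.4591178894043) [ 18.  58. 115.]
side dock 0.75 [242.1, 195.2] 3780 ((0.6026179790496826, -0.04157230257987976), (0.19776606559753418, 0.2875612676143646), 71.2094497680664) [84. 89. 94.]
side dock 0.52 [251.3, 298.3] 616 ((0.46442359685897827, 0.24252167344093323), (0.08855101466178894, 0.05096197873353958), 85.65104675292969) [ 18.  58. 115.]
side recess 0.87 [243.0, 197.9] 3967 ((0.6030358076095581, -0.04156102240085602), (0.20127996802330017, 0.29011622071266174), 72.14051818847656) [85. 90. 96.]
```

View crop.

The top view shows the blue battery at about (510,338), which is (340,225) native. Look-alikes are the red block at (558,328) and the blue and orange inserts on the rack at (391,218) and (426,221). The cap is at (247,313) with its tab to the right, and the dock is at (385,285). I'll take the blue block with the yellow stripe.

View pics/crop0.png

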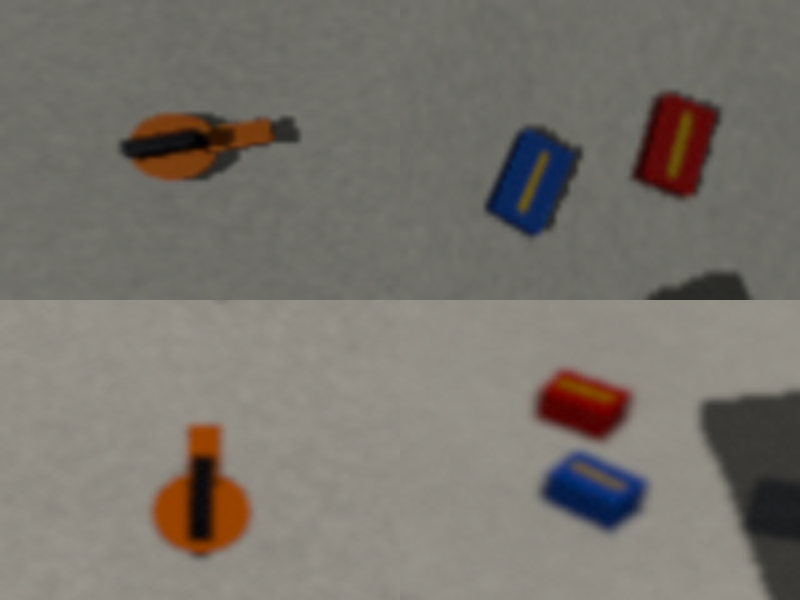

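```bash
cat >> h.py <<'E'
def tri(ims,pxs):
    A=np.zeros((3,3));b=np.zeros(3)
    for im,p in zip(ims,pxs):
        o,d=ray(im,p);d=d/np.linalg.norm(d);Q=np.eye(3)-np.outer(d,d);A+=Q;b+=Q@o
    return np.linalg.solve(A,b)
def tool():
    s=manip.read_state();w,x,y,z=s['eef_rot']
    from scipy.spatial.transform import Rotation as R
    return s['position'],R.from_quat([x,y,z,w]).as_matrix()
E
python3 - <<'E'
from h import *
# refine by colour
for n in('top','side'):
    im=manip.get_image(n); hsv=cv2.cvtColor(im['pixels'],cv2.COLOR_BGR2HSV)
    # battery blue+yellow near
    c=(338,226) if n=='top' else (311,155)
    roi=np.zeros((384,512),bool); roi[c[1]-16:c[1]+16,c[0]-18:c[0]+18]=1
    for nm,lo,hi in(('yel',(18,80,40),(35,255,255)),('blue',(100,120,20),(125,255,255))):
        m=(cv2.inRange(hsv,lo,hi)>0)&roi; ys,xs=np.nonzero(m)
        if len(xs)<3: continue
        P=np.array([at_z(im,(x,y),.03)[:2] for x,y in zip(xs,ys)]).astype(np.float32)
        print(n,nm,len(xs),P.mean(0),cv2.minAreaRect(P))
    # copper tray and brass; dock white top
    c=(262,193) if n=='top' else (265,200)
    roi=np.zeros((384,512),bool); roi[c[1]-40:c[1]+40,c[0]-45:c[0]+35]=1
    g=((hsv[...,1]<60)&(hsv[...,2]>115)&roi)
    P=[]
    for nm,lo,hi,z in(('copper',(3,90,40),(14,255,255),.032),('brass',(15,90,40),(25,255,255),.043)):
        m=((cv2.inRange(hsv,lo,hi)>0)&roi).astype(np.uint8)
        k,l,st,ce=cv2.connectedComponentsWithStats(m)
        i=1+np.argmax(st[1:,4]); ys,xs=np.nonzero(l==i)
        Q=np.array([at_z(im,(x,y),z)[:2] for x,y in zip(xs,ys)]).astype(np.float32)
        print(n,nm,len(xs),ce[i],Q.mean(0),cv2.minAreaRect(Q))
p,R=tool();print(p,R.round(3))
E
```

```text
top yel 18 [ 0.4293952 -0.2921194] ((0.43046823143959045, -0.2930700480937958), (0.004007864743471146, 0.034289997071027756), 63.40735626220703)
top blue 198 [ 0.4313419  -0.29098415] ((0.43138089776039124, -0.29131224751472473), (0.03754571080207825, 0.056814055889844894), 63.52819061279297)
top copper 202 [258.87128713 193.63861386] [ 0.52305555 -0.0453928 ] ((0.5231439471244812, -0.04534701257944107), (0.0347260907292366, 0.055707577615976334), 69.72562408447266)
top brass 148 [240.87162162 186.46621622] [0.5420798  0.00995676] ((0.542222261428833, 0.01025751605629921), (0.037499357014894485, 0.045572638511657715), 32.8272819519043)
side blue 168 [ 0.43003118 -0.27341568] ((0.4311150014400482, -0.277765154838562), (0.05508634075522423, 0.060565732419490814), 67.56954193115234)
side copper 121 [261.45454545 198.4214876 ] [ 0.52349734 -0.05170278] ((0.524275541305542, -0.051764342933893204), (0.02353057451546192, 0.05115482211112976), 71.93688201904297)
side brass 142 [249.00704225 209.54225352] [0.5427031  0.00524859] ((0.5429096221923828, 0.005037199705839157), (0.04276072606444359, 0.031109053641557693), 16.19861602783203)
[ 0.21514362 -0.45134515  0.23131503] [[ 0.903  0.43   0.   ]
 [ 0.43  -0.903 -0.   ]
 [ 0.     0.    -1.   ]]
```

The crops confirm the choice: top right is the blue block with the yellow stripe at (340,225) native, next to the red look-alike at (371,218). The cap's grip bar and tab are also clear. I'll start over the battery with a small yaw to learn which way joint 6 turns.

```bash
python3 -m pendant '[[[0.0854,0.06,-0.012,0.02,-10],[0.0854,0.12,-0.024,0.05,-10],[0.0854,0.18,-0.035,0.08,-10],[0.0854,0.24,-0.047,0.1,-10],[0.0854,0.262,-0.051,0.1,-10],[0.0854,0.262,-0.051,0.1,-10]]]' 40; python3 -c "
from h import *
p,R=tool();print(p,R[:,0],manip.read_state()['qpos'])"
```

```text
time: 2.65
position: [0.4311, -0.2909, 0.1306]
eef_rot: [-0.0, 0.952, 0.306, -0.0]
ft_force: [0.0, 0.6, 0.8]
opening: 1.004
[ 0.4310908  -0.29087783  0.13064742] [ 8.12359283e-01  5.83157261e-01 -6.92858644e-05] [-5.93730272e-01  2.94722997e-01 -1.85052823e-01  1.09190342e+00
  2.52875084e-04  1.92525247e+00]
```

```bash
python3 -m pendant '[[[0.0854,-0.002,0,0,-11],[0.0854,-0.002,0,0,-22],[0.0854,-0.002,0,0,-33],[0.0854,-0.002,0,0,-44],[0.0854,-0.002,0,0,-55],[0.0854,-0.002,0,0,-66],[0.0854,-0.002,0,0,-77],[0.0854,-0.002,0,0,-88],[0.0854,-0.002,0,0.02,-99],[0.0854,-0.002,0,0.05,-110],[0.0854,-0.002,0,0.08,-118],[0.0854,-0.002,0,0.1,-118],[0.0854,-0.002,0,0.1135,-118],[0.0854,-0.002,0,0.1135,-118],[0.02,-0.002,0,0.1135,-118],[0.02,-0.002,0,0.1135,-118],[0.02,-0.002,0,0.1135,-118],[0.02,-0.002,0,0.1135,-118],[0.02,-0.002,0,0.1135,-118],[0.02,-0.002,0,0.1135,-118]]]' 40; python3 -c "
from h import *
p,R=tool();print(p,R[:,0],manip.read_state()['qpos'])"
```

```text
time: 5.15
position: [0.4284, -0.2939, 0.0185]
eef_rot: [0.0, 0.229, 0.973, -0.0]
ft_force: [-2.4, 0.3, 7.8]
opening: 0.404
[ 0.42842153 -0.29394779  0.01850888] [-0.89484981  0.44636618 -0.00102393] [-6.01333678e-01  3.92408679e-01 -3.55642300e-01  8.21708117e-01
 -2.42544687e-05 -1.38632954e-01]
```

```bash
python3 -m pendant '[[[0.02,0,0,-0.03,0],[0.02,0,0,-0.08,0],[0.02,0.005,0.05,-0.1,-3],[0.02,0.01,0.11,-0.1,-7],[0.02,0.018,0.17,-0.1,-7],[0.02,0.023,0.23,-0.1,-7],[0.02,0.026,0.265,-0.1,-7],[0.02,0.026,0.265,-0.1,-7],[0.02,0.026,0.265,-0.1,-7]]]'; python3 - <<'E'
from h import *
p,R=tool();print(p,R[:,0])
im=[]
for n,b in(('top',(205,140,120,90)),('side',(200,130,120,90))):
    i=manip.get_image(n);x,y,w,h=b
    im.append(cv2.resize(i['pixels'][y:y+h,x:x+w],(400,300),interpolation=cv2.INTER_CUBIC))
    for t,z in(('battery',p[2]-.018),('recess',.05),('socket',.05)):
        for r in manip.spot_point(n,t):
            if r['p']>.3: print(n,t,round(r['p'],2),r['xy'],at_z(i,r['xy'],z).round(4))
cv2.imwrite('pics/c1.png',np.hstack(im))
E
```

```text
time: 6.28
position: [0.5229, -0.0453, 0.1179]
eef_rot: [-0.0, 0.169, 0.986, -0.0]
ft_force: [-0.5, -0.8, -0.6]
opening: 0.408
[ 0.52291894 -0.04526241  0.11786177] [-9.42624100e-01  3.33855962e-01  4.85879116e-05]
top battery 0.65 [368.6, 217.6] [ 0.453  -0.3595  0.0999]
top socket 0.36 [159.6, 128.9] [0.7134 0.2652 0.05  ]
side battery 0.63 [305.8, 134.8] [ 0.4473 -0.2796  0.0999]
side battery 0.53 [264.4, 181.8] [ 0.5171 -0.0519  0.0999]
side battery 0.45 [213.1, 166.3] [ 0.6672 -0.0695  0.0999]
side recess 0.86 [261.6, 198.9] [ 0.5189 -0.0346  0.05  ]
side socket 0.83 [249.4, 207.9] [0.5416 0.0052 0.05  ]
```

View pics/c1.png

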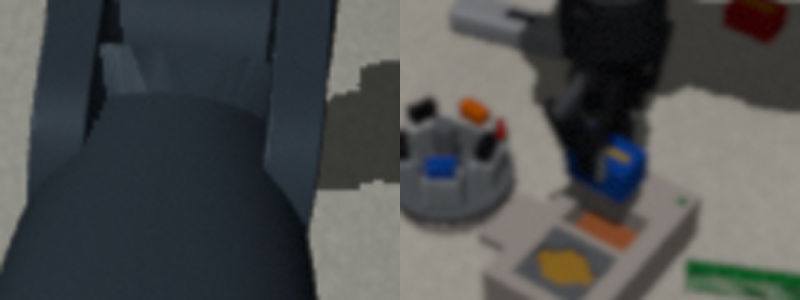

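The side crop shows the blue battery held above the copper recess. I'll overlay the predicted outlines to check the fit.

```bash
cat > ov.py <<'E'
from h import *
def overlay(n,box,polys,fn,s=None):
    i=manip.get_image(n);x,y,w,h=box;s=s or 780//w
    I=cv2.resize(i['pixels'][y:y+h,x:x+w],None,fx=s,fy=s,interpolation=cv2.INTER_CUBIC)
    I=cv2.convertScaleAbs(I,alpha=1.5)
    for P,c in polys:
        q=np.array([(proj(i,p)-[x,y]+.5)*s for p in P]).astype(np.int32)
        cv2.polylines(I,[q],True,c,1,cv2.LINE_AA)
    cv2.imwrite(fn,I)
def rect(cx,cy,z,a,w,h):
    c,s=np.cos(a),np.sin(a);return [(cx+c*u-s*v,cy+s*u+c*v,z) for u,v in((w/2,h/2),(-w/2,h/2),(-w/2,-h/2),(w/2,-h/2))]
def dockpolys(rx,ry,deg):
    a=np.radians(deg);c,s=np.cos(a),np.sin(a);f=lambda x,y:(rx+c*x-s*(y+.016),ry+s*x+c*(y+.016))
    return [(rect(rx,ry,.05,a,.062,.042),(0,255,0)),(rect(*f(0,0),.05,a,.1,.17),(0,255,255)),(rect(*f(0,.042),.05,a,.054,.016),(255,0,255))]
E
python3 - <<'E'
from ov import *
p,R=tool();a=np.arctan2(R[1,0],R[0,0])
b=p[2]-.0185+.0017
P=dockpolys(.523,-.045,-19.5)+[(rect(p[0],p[1],b+h,a,.056,.036),(255,255,0)) for h in(0,.03)]
overlay('side',(215,155,85,75),P,'pics/c2.png',9)
E
```

```text
(no output)
```

View pics/c2.png

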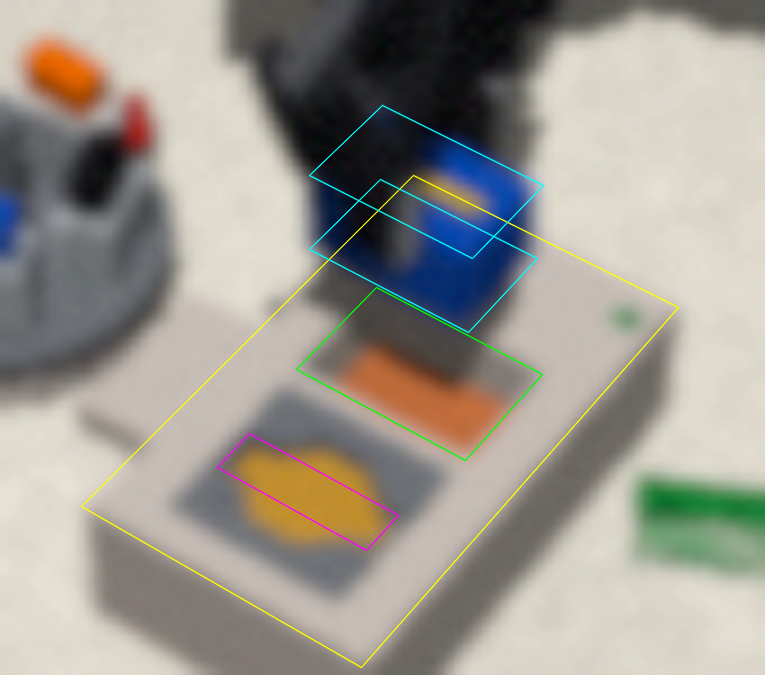

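The outlines agree: the green recess and cyan battery match the picture to about 1 mm. I'll lower it.

```bash
python3 -m pendant '[[[0.02,0,0,0.03,0],[0.02,0,0,0.045,0],[0.02,0,0,0.053,0],[0.02,0,0,0.06,0],[0.02,0,0,0.06,0]]]'; python3 -m pendant '[[[0.02,0,0,0.004,0],[0.02,0,0,0.007,0],[0.02,0,0,0.007,0]]]'
```

```text
time: 7.35
position: [0.5231, -0.045, 0.0578]
eef_rot: [-0.0, 0.169, 0.986, 0.0]
ft_force: [0.4, 0.6, -1.5]
opening: 0.409
time: 7.72
position: [0.523, -0.045, 0.0507]
eef_rot: [-0.0, 0.169, 0.986, -0.0]
ft_force: [0.5, -0.3, -0.7]
opening: 0.407
```

```bash
python3 -m pendant '[[[0.06,0,0,0,0],[0.06,0,0,0,0],[0.06,0,0,0,0],[0.06,0,0,-0.02,0],[0.0,0,0,-0.045,0],[0.0,0,0,-0.045,0],[0.0,0,0,-0.045,0],[0.0,0,0,-0.045,0],[0.0,0,0,-0.045,0],[0,0,0,-0.045,0]]]'; python3 - <<'E'
from ov import *
P=dockpolys(.523,-.045,-19.5)
overlay('side',(215,155,85,75),P,'pics/c3.png',9)
E
```

```text
time: 8.98
position: [0.5229, -0.045, 0.0955]
eef_rot: [-0.0, 0.169, 0.986, -0.0]
ft_force: [0.6, -0.5, 1.1]
opening: -0.001
```

View pics/c3.png

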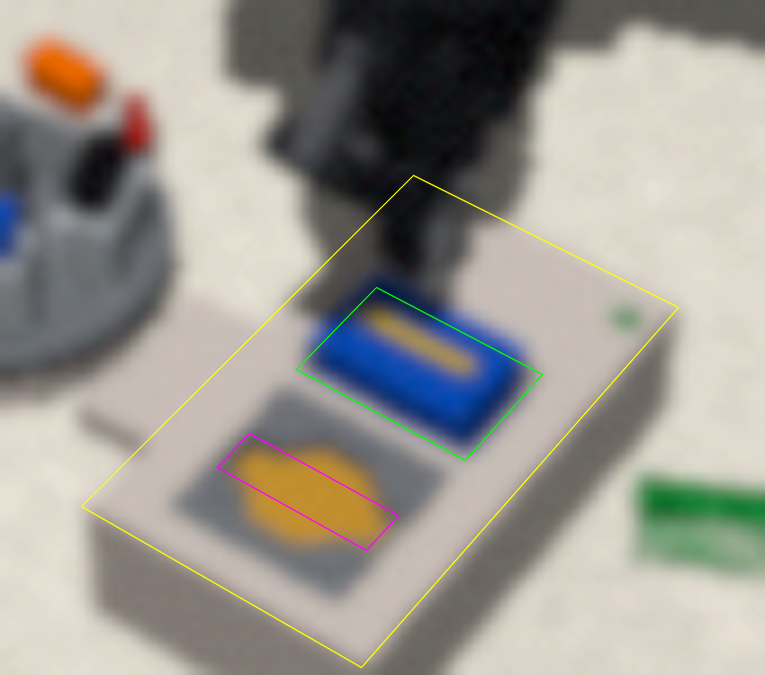

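The battery sits level in the recess and stands proud as expected, with its stripe at (425,340). Next I'll press it down.

```bash
python3 -m pendant '[[[0,0,0,0.03,0],[0,0,0,0.035,0],[0,0,0,0.039,0],[0,0,0,0.042,0],[0,0,0,0.0445,0],[0,0,0,0.0455,0],[0,0,0,0.0455,0]]]';python3 -m pendant '[[[0,0,0,0.001,0],[0,0,0,0.0015,0],[0,0,0,0.0015,0]]]'
```

```text
time: 9.9
position: [0.5233, -0.045, 0.0504]
eef_rot: [0.0, 0.169, 0.986, 0.0]
ft_force: [-0.1, 0.3, 0.5]
opening: 0.001
time: 10.28
position: [0.5235, -0.045, 0.0498]
eef_rot: [0.001, 0.169, 0.986, 0.0]
ft_force: [-7.0, 1.0, 21.1]
opening: -0.001
```

```bash
python3 -m pendant '[[[0,0,0,-0.05,0],[0.06,0,0,-0.1,10],[0.0854,0,0,-0.1,20]]]'; python3 - <<'E'
from ov import *
p,R=tool();print(p,np.degrees(np.arctan2(R[1,0],R[0,0])))
T={};I={}
for n,c in(('top',(168,205)),('side',(248,295))):
    i=manip.get_image(n);I[n]=i;hsv=cv2.cvtColor(i['pixels'],cv2.COLOR_BGR2HSV)
    x0,y0=c[0]-40,c[1]-40
    h=hsv[y0:y0+80,x0:x0+80]
    m=cv2.inRange(h,(5,150,50),(18,255,255))>0
    ys,xs=np.nonzero(m);P=np.array([at_z(i,(x+x0,y+y0),.02)[:2] for x,y in zip(xs,ys)])
    # fit: disc r28 + tab rect
    from scipy.optimize import minimize
    k=cv2.inRange(h,(0,0,0),(180,255,32))>0;ys,xs=np.nonzero(k);B=np.array([at_z(i,(x+x0,y+y0),.053)[:2] for x,y in zip(xs,ys)]).astype(np.float32)
    print(n,len(P),len(B),P.mean(0),cv2.minAreaRect(P.astype(np.float32)),'black',B.mean(0),cv2.minAreaRect(B))
    for t,z in(('cap',0),('tab_tip',.0205)):
        r=manip.spot_point(n,t)
        if r: print(t,r[0]['p'],at_z(i,r[0]['xy'],z).round(4)); T[n,t]=r[0]['xy']
for t in('cap','tab_tip'):
    if ('top',t) in T and ('side',t) in T: print(t,tri([I['top'],I['side']],[T['top',t],T['side',t]]))
cx,cy,a=.4765,.2405,np.radians(-83)
u=np.array([np.cos(a),np.sin(a)]);th=np.linspace(0,6.28,40)
P=[([(cx+.028*np.cos(q),cy+.028*np.sin(q),.02) for q in th],(0,255,0)),(rect(cx,cy,.053,a,.046,.014),(255,255,0)),(rect(cx+.044*u[0],cy+.044*u[1],.0205,a,.036,.02),(255,0,255))]
overlay('side',(215,260,65,60),P,'a.png',6);overlay('top',(135,175,65,60),P,'b.png',6)
overlay('side',(225,165,65,60),dockpolys(.523,-.045,-19.5),'c.png',6)
cv2.imwrite('pics/c4.png',cv2.resize(np.hstack([cv2.imread(f) for f in('b.png','a.png')]),(780,360)))
E
```

```text
time: 10.65
position: [0.5253, -0.0452, 0.1525]
eef_rot: [0.003, 0.341, 0.94, 0.001]
ft_force: [0.5, -0.3, -0.7]
opening: 0.419
[ 0.52532241 -0.04519163  0.15252055] 140.15740850737924
top 238 45 [0.47287888 0.22960744] ((0.46996062994003296, 0.22486823797225952), (0.04926242679357529, 0.08280707150697708), 1.4999698400497437) black [0.4692959  0.23659389] ((0.4690589904785156, 0.2375066727399826), (0.01023681927472353, 0.03985361009836197), 15.746267318725586)
cap 0.78 [0.4802 0.2524 0.    ]
tab_tip 0.59 [0.4891 0.1835 0.0205]
side 442 79 [0.47164943 0.23679351] ((0.47444137930870056, 0.22799985110759735), (0.049160610884428024, 0.08832260966300964), 15.903756141662598) black [0.46800542 0.25195345] ((0.4690549075603485, 0.2502455413341522), (0.0063942428678274155, 0.04961968958377838), 16.266712188720703)
cap 0.74 [0.4667 0.2402 0.    ]
tab_tip 0.78 [0.4885 0.188  0.0205]
cap [0.47156215 0.24762834 0.01696513]
tab_tip [0.48961234 0.18471336 0.01427684]
```

View pics/c4.png

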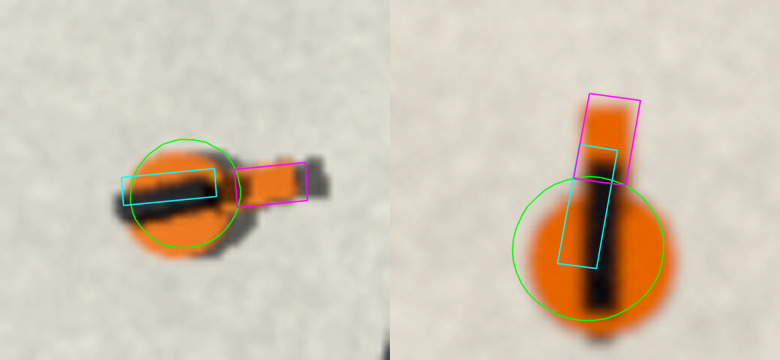

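The top crop (left) and side crop (right) show the cap slightly off my guess: the disc centres are at about (180,204) and (603,263) in the crops. I'll fit its silhouette in both views.

```bash
cat > fitcap.py <<'E'
from ov import *
from scipy.optimize import minimize
def fit(x0,z0=0.,boxes={'top':(135,175,65,60),'side':(215,260,65,60)},s=6):
    D={}
    for n,(x,y,w,h) in boxes.items():
        i=manip.get_image(n);I=cv2.resize(i['pixels'][y:y+h,x:x+w],None,fx=s,fy=s,interpolation=cv2.INTER_CUBIC)
        m=cv2.inRange(cv2.cvtColor(I,cv2.COLOR_BGR2HSV),(3,130,55),(20,255,255));D[n]=(i,m,(x,y,w,h))
    th=np.linspace(0,2*np.pi,40)
    def ren(n,q):
        i,m,(x,y,w,h)=D[n];cx,cy,a=q;u=(np.cos(a),np.sin(a));J=np.zeros(m.shape,np.uint8)
        f=lambda P,v:cv2.fillPoly(J,[cv2.convexHull(np.array([(proj(i,p)-[x,y]+.5)*s*16 for p in P]).astype(np.int32))],v,shift=4)
        f([(cx+.028*np.cos(t),cy+.028*np.sin(t),z0+z) for t in th for z in(.015,.02)],255)
        f([p for z in(.018,.023) for p in rect(cx+.044*u[0],cy+.044*u[1],z0+z,a,.036,.02)],255)
        f([p for z in(.02,.053) for p in rect(cx,cy,z0+z,a,.046,.014)],0)
        return J
    def c(q,ns): return sum(np.mean(cv2.GaussianBlur(cv2.absdiff(ren(n,q),D[n][1]),(0,0),3)) for n in ns)
    for ns in (['top'],['side'],['top','side']):
        S=np.array([x0]+[np.array(x0)+d for d in([.006,0,0],[0,.006,0],[0,0,.15])])
        r=minimize(c,x0,args=(ns,),method='Nelder-Mead',options=dict(initial_simplex=S,maxiter=200,xatol=1e-4))
        print(ns,r.x[:2].round(4),np.degrees(r.x[2]).round(1),round(r.fun,2))
    return r.x
E
python3 -c "
from fitcap import *
fit([.472,.243,np.radians(-77)])"
```

```text
['top'] [0.4714 0.2444] -76.8 3.01
['side'] [0.4705 0.2431] -74.6 9.29
['top', 'side'] [0.4711 0.2441] -74.9 12.59
```

```bash
python3 -m pendant '[[[0.0854,0.045,0.0375,-0.01,9],[0.0854,0.09,0.075,-0.01,18],[0.0854,0.135,0.112,-0.01,27],[0.0854,0.18,0.15,0,36],[0.0854,0.226,0.188,0.04,36],[0.0854,0.226,0.188,0.04,36],[0.0854,0.226,0.188,0.04,36]]]'; python3 -c "
from h import *
p,R=tool();print(p,np.degrees(np.arctan2(R[1,0],R[0,0])));d=np.array([.471,.244])-p[:2];print(R[:2,0]@d,R[:2,1]@d)"
```

```text
time: 12.08
position: [0.4681, 0.2439, 0.1086]
eef_rot: [-0.0, 0.612, 0.791, -0.0]
ft_force: [0.2, -0.5, -0.1]
opening: 0.999
[0.46810476 0.24385898 0.10860291] 104.56702417242671
-0.0005917002122486272 0.002837639180800036
```

```bash
python3 -m pendant '[[[0.0854,0,0.003,0.03,0],[0.0854,0,0.003,0.06,0],[0.0854,0,0.003,0.0826,0],[0.0854,0,0.003,0.0826,0],[0.03,0,0.003,0.0826,0],[0.0,0,0.003,0.0826,0],[0.0,0,0.003,0.0826,0],[0.0,0,0.003,0.0826,0],[0.0,0,0.003,0.0826,0],[0.0,0,0.003,0.0826,0],[0.0,0,0.003,0.0826,0]]]' 80; python3 -m pendant '[[[0,0,0,-0.03,0],[0,0,0,-0.06,0],[0,0,0,-0.1,0],[0,0,0,-0.1,0],[0,0,0,-0.1,0]]]';  python3 -c "
from fitcap import *
p,R=tool();a=np.arctan2(R[1,0],R[0,0]);print(p,np.degrees(a))
i=manip.get_image('side');q=proj(i,(*p[:2],p[2]-.026+.02)).astype(int);print(q)
I=i['pixels'][q[1]-40:q[1]+40,q[0]-45:q[0]+45]
cv2.imwrite('pics/c5.png',cv2.resize(I,None,fx=6,fy=6,interpolation=cv2.INTER_CUBIC))
"
```

```text
time: 13.45
position: [0.4714, 0.2448, 0.0264]
eef_rot: [0.0, 0.612, 0.791, 0.0]
ft_force: [-0.8, -0.4, 5.2]
opening: 0.146
time: 14.08
position: [0.471, 0.2445, 0.1255]
eef_rot: [-0.0, 0.612, 0.791, -0.0]
ft_force: [0.2, -0.4, 0.2]
opening: 0.146
[0.47099952 0.24445451 0.12554812] 104.48642667961644
[249 280]
```

View pics/c5.png

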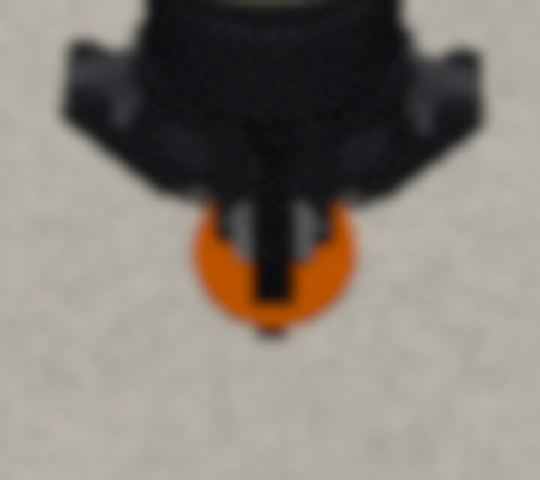

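The crop shows the cap held upright by its black bar, centred between the fingers at (272,260). I'll carry it over the socket, turning the tab towards the rack.

```bash
python3 -m pendant '[[[0,-0.05,0.002,0,-10],[0,-0.1,0.004,0,-20],[0,-0.15,0.006,0,-30],[0,-0.2,0.008,0,-40],[0,-0.245,0.0104,0,-50],[0,-0.245,0.0104,0,-56],[0,-0.245,0.0104,0.03,-56],[0,-0.245,0.0104,0.03,-56],[0,-0.245,0.0104,0.03,-56]]]';  python3 - <<'E'
from ov import *
p,R=tool();a=np.arctan2(R[1,0],R[0,0]);print(p,np.degrees(a))
d=np.array([.5424,.0097])-p[:2];print('to socket',R[:2,0]@d,R[:2,1]@d)
b=p[2]-.026;u=-R[:2,0];th=np.linspace(0,6.28,40);cx,cy=p[:2]
P=dockpolys(.523,-.045,-19.5)+[([(cx+.028*np.cos(q),cy+.028*np.sin(q),b+.015) for q in th],(255,255,0)),(rect(cx+.044*u[0],cy+.044*u[1],b+.0205,a,.036,.02),(255,0,0)),(rect(cx,cy,b+.053,a,.046,.014),(255,0,0)),(rect(cx,cy,b,a,.048,.01),(0,0,255))]
overlay('side',(205,150,95,80),P,'pics/c6.png',8)
E
```

```text
time: 15.25
position: [0.5424, 0.0101, 0.0964]
eef_rot: [-0.0, 0.169, 0.986, -0.0]
ft_force: [0.0, -0.1, -1.2]
opening: 0.149
[0.54244968 0.01009055 0.09639545] 160.48856070033986
to socket -8.361850040166361e-05 -0.0003847118135123581
```

View pics/c6.png

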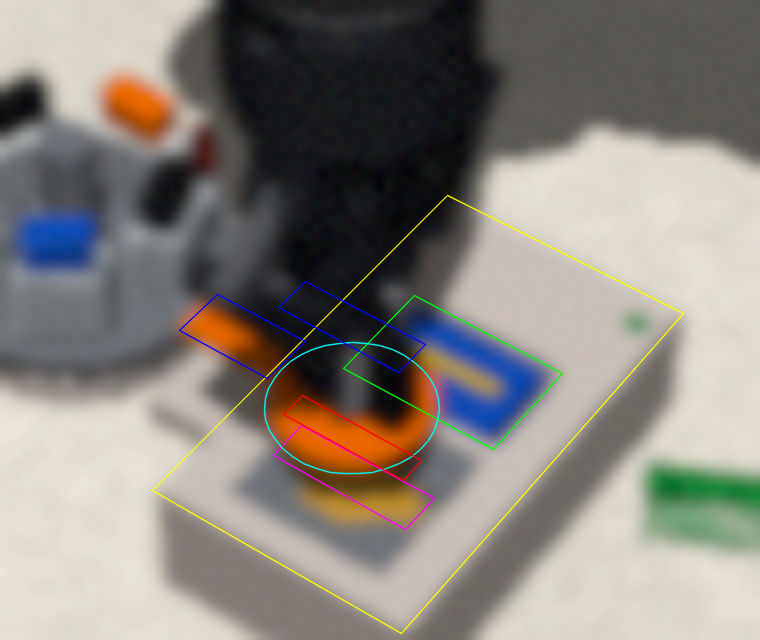

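The cap matches its outline and the battery is flush, but the dock outline (yellow) sits a little high at its left and right corners. I'll fit the dock by image gradients in the first, unobstructed pictures before inserting.

```bash
python3 - <<'E'
from ov import *
from scipy.optimize import differential_evolution as DE
from scipy.ndimage import map_coordinates as mc
def samp(P,n=25):
    P=np.array(P);Q=np.roll(P,-1,0);return np.vstack([P+(Q-P)*t for t in np.linspace(0,1,n)])
o=.019/np.cos(np.pi/8)
octo=[(o*np.cos(t),o*np.sin(t)) for t in np.pi/8+np.arange(8)*np.pi/4]
m=np.zeros((80,80),np.uint8);S=1000
f=lambda P:cv2.fillPoly(m,[np.array([(x*S+40,y*S+40) for x,y in P]).astype(np.int32)],1)
f(octo);f([(-.027,-.008),(.027,-.008),(.027,.008),(-.027,.008)])
key=(cv2.findContours(m,0,1)[0][0][:,0,:]-40)/S
L={'outline':samp(rect(0,0,.05,0,.1,.17))[:,:2],'recess':samp(rect(0,-.016,.05,0,.062,.042))[:,:2],'key':key+[0,.042]}
for n in('top','side'):
    i=manip.get_image(n)
    I=cv2.resize(cv2.imread(f'pics/{n}0.png'),(512,384),interpolation=cv2.INTER_AREA).astype(np.float32)
    I=cv2.GaussianBlur(I,(0,0),.8);g=sum(np.hypot(cv2.Sobel(I[...,k],5,1,0),cv2.Sobel(I[...,k],5,0,1)) for k in range(3))
    def sc(q,ks):
        c,s=np.cos(q[2]),np.sin(q[2]);t=0
        for k in ks:
            W=L[k]@np.array([[c,s],[-s,c]])+q[:2]
            px=np.array([proj(i,(*w,.05)) for w in W]);t-=mc(g,[px[:,1],px[:,0]],order=1).mean()
        return t
    for ks in(['outline'],['recess'],['key'],['outline','recess','key']):
        r=DE(sc,[(.513,.543),(-.042,-.018),np.radians([-25,-14])],args=(ks,),popsize=8,maxiter=25,seed=1)
        x,y,a=r.x;F=lambda u,v:np.round((x+np.cos(a)*u-np.sin(a)*v,y+np.sin(a)*u+np.cos(a)*v),4)
        print(n,ks,np.degrees(a).round(1),'recess',F(0,-.016),'socket',F(0,.042),round(r.fun))
E
```

```text
top ['outline'] -18.9 recess [ 0.5182 -0.0437] socket [0.537  0.0112] -203
top ['recess'] -19.7 recess [ 0.5224 -0.0454] socket [0.5419 0.0092] -358
top ['key'] -19.7 recess [ 0.5183 -0.0443] socket [0.5378 0.0104] -200
top ['outline', 'recess', 'key'] -20.9 recess [ 0.5225 -0.0452] socket [0.5433 0.0089] -737
side ['outline'] -19.1 recess [ 0.5224 -0.045 ] socket [0.5414 0.0098] -193
side ['recess'] -21.3 recess [ 0.5229 -0.0469] socket [0.544  0.0071] -258
side ['key'] -21.4 recess [ 0.5232 -0.0446] socket [0.5444 0.0094] -223
side ['outline', 'recess', 'key'] -19.1 recess [ 0.5231 -0.0453] socket [0.542  0.0095] -661
```

All fits agree with my socket position to about 2 mm. I'll insert now.

```bash
python3 -m pendant '[[[0,0,0,0.014,0],[0,0,0,0.018,0],[0,0,0,0.022,0],[0,0,0,0.024,0],[0,0,0,0.024,0]]]';python3 -m pendant '[[[0,0,0,0.003,0],[0,0,0,0.005,0],[0,0,0,0.005,0]]]'
```

```text
time: 16.02
position: [0.5426, 0.01, 0.0722]
eef_rot: [-0.0, 0.169, 0.986, 0.0]
ft_force: [0.0, -0.1, -0.2]
opening: 0.152
time: 16.4
position: [0.5429, 0.01, 0.0673]
eef_rot: [0.0, 0.169, 0.986, 0.0]
ft_force: [1.8, 0.6, 2.5]
opening: 0.15
```

```bash
python3 -m pendant '[[[0,0,0,0.003,0],[0,0,0,0.005,0],[0,0,0,0.0065,0],[0,0,0,0.0065,0]]]';python3 -m pendant '[[[0,0,0,0.0005,0],[0,0,0,0.001,0],[0,0,0,0.001,0]]]'
```

```text
time: 16.9
position: [0.5428, 0.01, 0.0614]
eef_rot: [0.0, 0.169, 0.986, 0.0]
ft_force: [-3.5, 0.1, 16.4]
opening: 0.153
time: 17.27
position: [0.5429, 0.01, 0.0613]
eef_rot: [0.001, 0.169, 0.986, 0.0]
ft_force: [-11.8, 0.4, 33.3]
opening: 0.145
```

```bash
python3 -m pendant '[[[0,0,0,-0.0007,0],[0,0,0,-0.0007,8],[0,0,0,-0.0007,16],[0,0,0,-0.0007,24],[0,0,0,-0.0007,32],[0,0,0,-0.0007,40],[0,0,0,-0.0007,45],[0,0,0,-0.0007,45]]]' 100; python3 -c "
from plant import manip;s=manip.read_state();print(s['ft_torque'])"
```

```text
time: 18.27
position: [0.5431, 0.0091, 0.0614]
eef_rot: [0.001, 0.535, 0.845, -0.0]
ft_force: [-4.5, -6.1, 19.7]
opening: 0.145
[-1.4126949   0.78942652  0.01197864]
```

```bash
python3 -m pendant '[[[0,0,0,0,8],[0,0,0,0,16],[0,0,0,0,24],[0,0,0,0,32],[0,0,0,0,40],[0,0,0,0,46],[0,0,0,0,46],[0,0,0,0,46]]]'; python3 - <<'E'
from ov import *
s=manip.read_state();print(s['ft_torque'],s['ft_force'])
p,R=tool();a=np.arctan2(R[1,0],R[0,0]);print(p,np.degrees(a))
b=.035;u=-R[:2,0];cx,cy=.5424,.0097;th=np.linspace(0,6.28,40)
P=[([(cx+.028*np.cos(q),cy+.028*np.sin(q),b+.02) for q in th],(255,255,0)),(rect(cx+.044*u[0],cy+.044*u[1],b+.0205,a,.036,.02),(0,255,0))]
overlay('side',(205,150,95,80),P,'pics/c7.png',8)
E
```

```text
time: 19.27
position: [0.5422, 0.0091, 0.0614]
eef_rot: [0.001, 0.822, 0.57, -0.001]
ft_force: [-10.8, -6.4, 27.1]
opening: 0.143
[-1.39252707  2.31608915  0.01203678] [-10.81831689  -6.42035531  27.10312214]
[0.54216096 0.00910675 0.06142278] 69.44574987031136
```

View pics/c7.png

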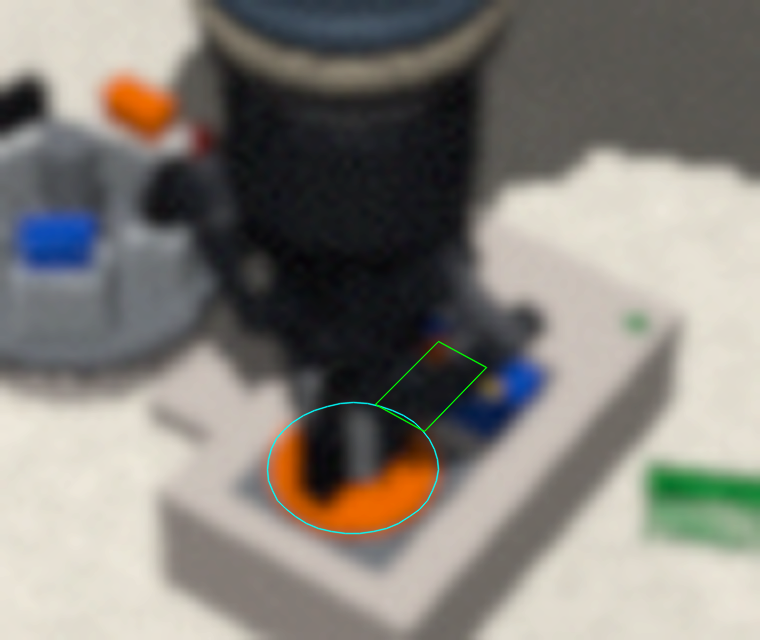

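The cap is seated with its flange on the dock, the grip bar has turned with the fingers, and no orange is left towards the rack. The orange glimpse at about (440,345) is at the predicted tab tip over the battery. I'll hold briefly, check it's still, and hand in.

```bash
python3 -m pendant '[[[0,0,0,0,0],[0,0,0,0,0],[0,0,0,0,0]]]'; python3 -c "
from plant import manip
s=manip.read_state();print(abs(s['qvel']).max(),s['opening'],s['ft_force']);print(manip.sign_off())"
```

```text
time: 19.7
position: [0.5422, 0.0091, 0.0614]
eef_rot: [0.001, 0.822, 0.57, -0.001]
ft_force: [-11.2, -6.1, 27.3]
opening: 0.145
0.001543120249163393 0.14480872944769302 [-11.161297    -6.13240185  27.30205345]
the job is handed in; nothing more can be done
None
```

I finished both parts and handed the job in at about 19.7 s; no verdict was given. The blue battery is pressed into the recess. The lock cap is in the socket, pushed fully in and turned about 91° clockwise, and the gripper is still holding it.

**Last checks:**
- **Battery:** pressing met a hard stop with the fingertips at 50 mm, which is flush with the dock. The next picture showed it level with the top.
- **Cap depth:** the fingertips are at 61.4 mm, which puts the cap's flange on the dock.
- **Grip and hold:** the fingers are closed on the grip bar at 100 N. The upward force on the tool is 27 N, and the arm is still.

**Less certain:**
- **Tab position:** the fingers hide most of the tab in the last picture. I judged its position from the turned grip bar and a small patch of orange where the tip should be, over the battery.
- **Turning moment:** the wrist reading about the vertical stayed near 0.01 N m, although the spring should resist with about 0.1 to 0.2 N m. So the force readings did not confirm the turn.

I did not re-measure the trimmers, comb and tumbler. The arm was never close to any of them.

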